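# Ready the downdraft sanding panel

### The arm

A 7-joint arm with a two-finger parallel gripper is mounted at the origin on the work surface. World frame = base frame: x ahead of the robot, y to its left, z up, the work surface at z = 0. Lengths are in m, angles in degrees, forces in N, time in s.
With the tool pointing down it reaches from about 0.425 to 0.875 m from the base axis. Payload 4.7 kg.
Tool frame: the origin (TCP) lies at the very end of the fingers, on their centre line; the grasp point (between the pads) lies 19 mm behind it; z points along the fingers, y is the line along which they close (so a half turn about z gives the same grasp; the last joint's range is limited). The gripper opens to 85 mm and grips with 20 to 120 N. Pads are 22 mm wide; open, the fingers measure 114 mm over their backs; the gripper's body (76 mm by 85 mm) begins 54 mm behind the grasp point. The pads swing forward as they close: fully open they stand 13 mm farther back than shut.
Start: joints at [66.813, 18.392, -4.016, 83.108, 1.295, 78.541, -3.26], TCP at [0.264, -0.594, 0.231] pointing down, gripper open.
Joint ranges: [-163.93, 163.93], [-17.29, 119.83], [-79.2, 71.16], [3.27, 140.29], [-89.18, 269.18], [5.43, 117.66], [-154.24, 154.24]. Speed limits (degrees/s): [147.25, 147.25, 180, 180, 180, 180, 180].

### API

Orientations are given as a 3x3 rotation matrix whose columns are the frame's x, y, z axes.
In Python, from rig import readout, cams, close_job gives the robot as it stands. The module is installed in compiled form; this text tells all that it offers.
- The arm moves only by the tool arm_command, never from a script. Its argument "targets" is one flat list of numbers, 5 for each row, row after row: the shift along the world's x, y, z in cm, then the turn about the world's z in degrees, then the closure, from -1 (fully open) to 1 (shut), so that 0 is half open. A call has 1 to 8 rows; each row shifts and turns the commanded pose from where the row before left it; what a row does not reach is not made up. A row lasts 1/10 s, in which the tool goes at most 50 mm and 8.59 degrees, less where a joint would pass 70% of its speed; a pose out of reach is approached as far as the arm can. A call with a gripper value outside its range is refused whole. The fingers move at their own pace and stop on an object; the grip force is fixed at half the most. Time passes only in rows, so rows that do not move let the fingers close. It gives the time, the measured TCP pose, the force, the opening and the grip force at its end, in the units of the state.
- readout.observe(): the state, without advancing time (a new reading comes with each control period).
- cams.grab_frame(name): name is "side" or "top"; returns a dict with "image" (420x560x3 uint8, red, green, blue), "range_z" (420x560 float32, m along the optical axis (not along the pixel's ray), 0 where there is no reading), "fx", "fy", "cx", "cy" (pixels), "R" (3x3) and "t" (3): a world point X has camera coordinates R X + t. Camera axes: x right, y down, z forward; pixel columns grow to the right and rows downward; lengths in m; the calibration is good to about 2 mm. A picture is of the moment at which its call begins.
- close_job(): hands the job in; it is judged then, once.
The state is a dict: "time_s": time; "q": joint angles; "qd": joint speeds; "effort": joint torques, N m; "position": TCP position; "tcp_rot": TCP orientation; "force": force on the tool from outside, world axes, zero at the start; "wrist_torque": the same for the moment, N m; "finger_gap": finger opening in m; "gripper_force": force on a finger pad.
Only numpy, scipy, OpenCV 4.12 (cv2) and the standard library are available. Lean on these libraries where they do the work, as an engineer would, in place of code of your own. Each camera call takes 0.05 s, during which the arm holds its last target. There are 200 camera calls.

### The job

First clear every wooden offcut off the perforated sanding panel into the open crate. Then lay the round-ended board flat on the middle of the panel, lengthwise along it, and slide the black slider grip on the extractor's control box level with the white pointer. Last, start the extractor: press the round dome key until you feel it click (its force drops), stop there without pressing on to the bottom, and let it come up again; leave everything else on the bench where it stands.

Things in the scene. Friction and masses are not known exactly. Their poses are not given: they have to be found in the camera images.
- panel_top (a point): Sanding panel: a fixed aluminium plate with a grid of dark holes, 180 mm (x) by 380 mm (y) and 12 mm high, lying on the bench. This point is the centre of its flat top face; its long side runs along its own y, z up.
- crate: Offcut crate: a fixed open wooden tray, 210 mm (x) by 210 mm (y) outside, 45 mm high, walls and floor 6 mm thick. Origin at the centre of its underside, on the bench. It stands left or right of the panel.
- board_center (a point): The workpiece: a loose pine board with half-round ends and a dark dot at each end, 180 mm long (own x), 60 mm wide (own y), 20 mm thick (z), 130 to 210 g. This point is at its centre, half-way up. It starts flat on the bench between the robot and the panel.
- off1_center (a point): Offcut, plain pine batten 110 mm long (own x), 34 mm wide (own y), 22 mm thick; point at its centre, half-way up. The offcuts present (3 or 4 of the four) start flat on the panel; an absent one reads None.
- off2_center (a point): Offcut, plain plywood piece 90 mm long (own x), 44 mm wide (own y), 18 mm thick; point at its centre, half-way up. May be absent.
- off3_center (a point): Offcut, rebated pine strip 100 mm long (own x), 24 mm thick; its lower 12 mm are 40 mm wide (own y), its upper 12 mm 26 mm wide; point at its centre, half-way up. May be absent.
- off4_center (a point): Offcut, pine piece stepped at both ends, 38 mm wide (own y), 20 mm thick; its lower 10 mm are 80 mm long (own x), its upper 10 mm 50 mm long; point at its centre, half-way up. May be absent.
- console: Extractor control box: fixed grey box 190 mm (x) by 200 mm (y), 50 mm high. Origin at the centre of its underside, on the bench. It stands on the other side of the panel from the crate. On its top: the slider track along its own y at own x = +40 mm, and the dome key at own x = -45 mm, y = 0.
- fader_grip (a point): Centre of the black slider grip, 28 mm (x) by 20 mm (y) by 36 mm high, which stands on the control box's top (this point is 18 mm above the top). Moves stiffly (about 1.5 N) along the box's own y and stays where it is left.
- fader (a joint): Slider travel in m, 0 to 0.12, growing towards the box's own +y; at 0.06 the grip is at the box's own y = 0.
- pointer_tip (a point): Tip of the small white pointer, 3 mm high, 10 mm wide, lying on the control box beside the slider track on its far (own +x) side, 22 mm from the track's centre line. The grip is set when its centre has the same own-y as this tip.
- key_top (a point): Centre of the top face of the round grey dome key, a cap 48 mm across that stands 14 mm above the control box's top when up; it goes down with the key.
- key (a joint): Key travel in m, 0 up, at most 0.012 (bottom). Pressed straight down its force starts at 1.4 N, rises to a peak of 8.5 N at 2.6 mm, drops (the click) to 2.1 N at 7 mm, is back at 8.5 N at 9.4 mm and climbs steeply to about 25 N at the bottom. It counts as clicked beyond 4.5 mm and as pressed too far beyond 9 mm; it springs back up when let go.
- tape: Bystander: yellow tape measure 70 x 45 x 60 mm; origin at its underside. Leave alone.
- sandblock: Bystander: cork sanding block 120 x 65 x 38 mm; origin at its underside. Leave alone.
- glue: Bystander: glue bottle 60 mm across, 120 mm high; origin at its underside. Leave alone.
- mallet: Bystander: hammer lying on the bench beyond the working area. Leave alone.
There are look-alikes about, which are no part of the job. What is shaped like the part that bears off1_center but red is not meant. Leave any blue look-alike of the part that bears board_center alone.

How it is judged:
By the outcome, as a careful person would: the job done as asked, in the order asked, and still so for the second after the job is handed in, with the robot touching nothing.
Of off1, off2, off3, off4 only 3 to 4 are there at a start; the rules pass over those that are not, and their reading is None.
At some moment in a run one of board may be knocked a few centimetres aside while the robot is not near it.
Once in a run the grip may slacken for a moment while it holds something.
It also fails if it takes over 208 s, if anything falls off the work surface, if the arm or the gripper's body presses on something with over 40 N, if the wrist force passes 120 N, or if a joint passes its speed limit or range.

## Working session

There is one attempt and no reset: what is moved stays moved. The work goes in short steps, Python scripts to look and compute and a tool call to move; the robot and the scene stay as the last step left them, time stands still between calls to the robot, and variables do not carry over. Pictures are saved under pics/ and viewed, at most 14 in all, crops included, and the job is handed in when it is done.

Besides the shell and the picture viewer there is one more tool, called as a command line: name --argument value ..., lists and objects as JSON in quotes. arm_command: Moves the arm, as the interface text tells. Its arguments: {"type":"object","properties":{"targets":{"type":"array"}},"required":["targets"]}

```bash
mkdir -p pics; cat > h.py <<'E'
import numpy as np, cv2
from rig import readout, cams
def grab(n):
    f=cams.grab_frame(n); return f
def world(f):
    z=f["range_z"].astype(float); v,u=np.mgrid[:z.shape[0],:z.shape[1]]
    P=np.stack([(u-f["cx"])/f["fx"]*z,(v-f["cy"])/f["fy"]*z,z],-1)
    W=(P-np.array(f["t"]))@np.array(f["R"]); W[z==0]=np.nan
    return W
def save(f,n,s=1.4): cv2.imwrite(f"pics/{n}.png",cv2.resize(f["image"][:,:,::-1],None,fx=s,fy=s))
def proj(f,X):
    c=np.array(f["R"])@np.array(X)+np.array(f["t"]); return f["fx"]*c[0]/c[2]+f["cx"],f["fy"]*c[1]/c[2]+f["cy"]
E
python3 - <<'E'
from h import *
for n in("top","side"):
    f=grab(n); save(f,n+"0"); print(n,np.round(f["R"],3).tolist(),np.round(f["t"],3),f["fx"],f["cx"],f["cy"])
    np.savez(f"/tmp/{n}0.npz",**f)
s=readout.observe(); print(s["time_s"],s["position"],np.round(s["tcp_rot"],3).tolist(),s["force"],s["finger_gap"])
E
```

```text
top [[0.013, -1.0, 0.003], [-0.987, -0.013, -0.159], [0.159, -0.001, -0.987]] [-0.017  0.479  1.47 ] 519.0960009981867 279.1273414459501 206.72108768885164
side [[-0.988, -0.155, 0.017], [-0.093, 0.499, -0.862], [0.125, -0.853, -0.507]] [0.487 0.115 1.438] 484.61011656608895 284.8368184434206 209.40318119241041
0.1 [ 0.26405699 -0.59343432  0.23034286] [[0.914, 0.407, -0.001], [0.407, -0.914, 0.001], [-0.0, -0.002, -1.0]] [-0.10506469 -0.12511929 -0.94602709] 0.08580276425024888
```

View pics/top0.png

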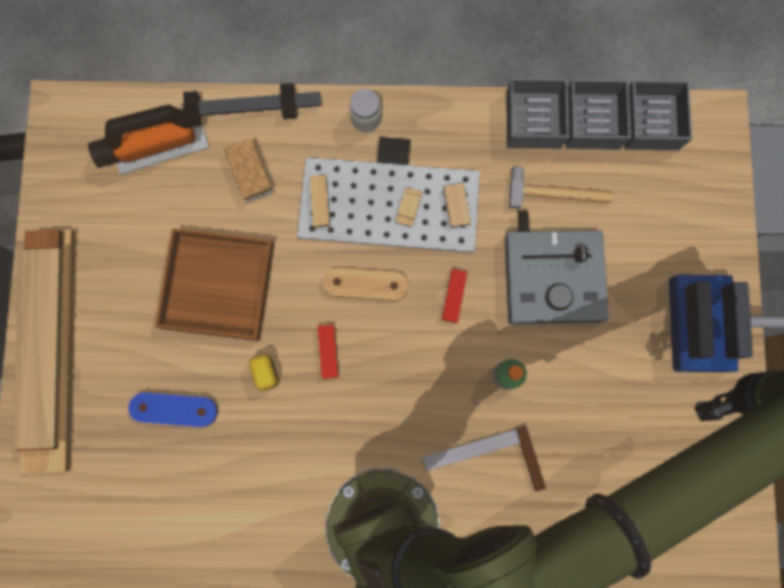

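View pics/side0.png

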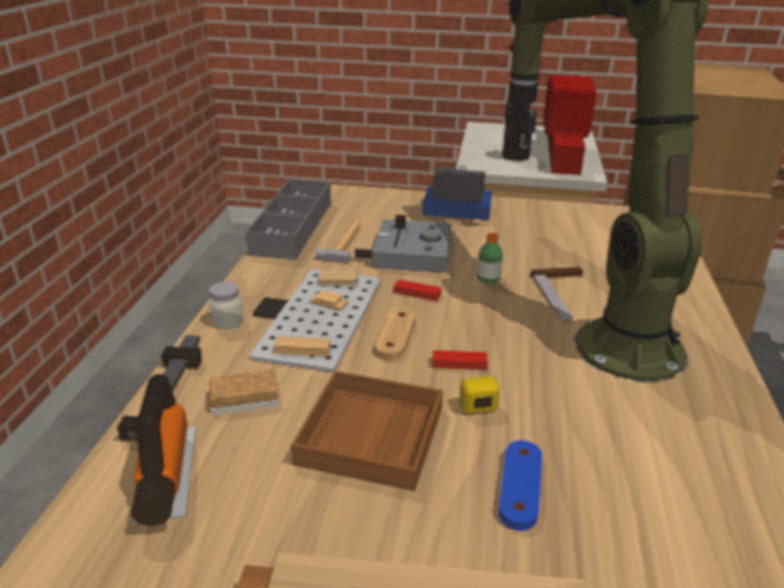

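The top view shows three offcuts on the panel, at (319,200), (409,206) and (457,205) in the enlarged picture. The board is at (365,283), the crate at (217,284), and the console at (556,276) with its grip at (583,254), pointer at (555,238) and key at (560,296). Next I'll measure them using depth.

```bash
cat >> h.py <<'E'
def rect(W,m,zlo,zhi,x=None):
    """largest blobs with height in band inside mask -> (centre, long-axis deg, dims, z)"""
    mm=(m&(W[...,2]>zlo)&(W[...,2]<zhi)).astype(np.uint8)
    n,l,st,_=cv2.connectedComponentsWithStats(mm,connectivity=4); out=[]
    for i in range(1,n):
        if st[i,4]<60: continue
        p=W[l==i]; (c,d,a)=cv2.minAreaRect((p[:,:2]*1000).astype(np.float32))
        if d[0]<d[1]: a+=90; d=d[::-1]
        out.append((np.round(c,1),round((a+90)%180-90,1),np.round(d,1),round(float(np.median(p[:,2])*1000),1),int(st[i,4])))
    return out
def box(W,x0,x1,y0,y1): return (W[...,0]>x0)&(W[...,0]<x1)&(W[...,1]>y0)&(W[...,1]<y1)
E
python3 - <<'E'
from h import *
f=dict(np.load("/tmp/top0.npz")); W=world(f)
for n,(u,v) in dict(o1=(319,200),o2=(409,206),o3=(457,205),board=(365,283),crate=(217,284),con=(556,276),grip=(583,250),key=(560,296),ptr=(555,238),panel=(390,240),red=(454,295),glue=(511,373),tape=(263,372)).items():
    print(n,np.round(W[int(v/1.4),int(u/1.4)],4))
A=box(W,.3,.9,-.6,.6)
print("panel");[print(r) for r in rect(W,A,.008,.3) if r[4]>150]
print("offs");
P=W[215*0+int(205/1.4),int(390/1.4)]
[print(r) for r in rect(W,box(W,.55,.8,-.22,.22),.02,.06)]
E
```

```text
o1 [0.6757 0.1477 0.0243]
o2 [ 0.6602 -0.0467  0.0339]
o3 [ 0.6655 -0.148   0.0309]
board [0.4959 0.0457 0.0189]
crate [0.4936 0.3578 0.0074]
con [ 0.5104 -0.3514  0.0506]
grip [ 0.5596 -0.3985  0.0859]
key [ 0.4668 -0.3548  0.0684]
ptr [ 0.5907 -0.3505  0.0497]
panel [ 0.5916 -0.0061  0.0126]
red [ 0.4737 -0.1425  0.0242]
glue [ 0.3074 -0.2445  0.12  ]
tape [0.3066 0.2465 0.0577]
panel
(array([866. ,  48.2]), -38.0, array([66.1, 65.1]), 80.8, 576)
(array([ 850.8, -428.8]), -89.9, array([342.2,  98.4]), 45.1, 2006)
(array([858.6, 388.1]), -71.7, array([477.3, 111.1]), 74.0, 3080)
(array([701.6,  -6.2]), 86.0, array([382.3, 241.7]), 13.6, 7028)
(array([745.2, 300.8]), 22.6, array([133.2,  65.5]), 37.8, 909)
(array([ 706. , -375.2]), 88.0, array([220.5,  87.2]), 23.8, 800)
(array([ 538. , -359.9]), 1.8, array([241. , 213.2]), 50.3, 4786)
(array([489.5, 362.5]), 83.5, array([225.7, 214.6]), 38.8, 1387)
(array([495.6,  43. ]), 86.4, array([178.4,  62.6]), 20.2, 1170)
(array([ 473. , -145.1]), -10.8, array([111.1,  34.3]), 22.1, 442)
(array([354.6, 119.8]), 5.4, array([109.7,  37.3]), 22.4, 446)
(array([319.2, 252.4]), -81.8, array([58.3, 43.3]), 57.3, 253)
(array([ 319. , -252.9]), -88.5, array([58.6, 37.3]), 88.2, 269)
offs
(array([671.4, 144.9]), 5.8, array([111.7,  37.5]), 34.1, 432)
(array([ 668.7, -149.1]), 10.1, array([95.7, 44.7]), 30.6, 452)
(array([664.8, -45.5]), -15.7, array([82.1, 41.5]), 30.6, 307)
```

Three offcuts are present: off1 at y=.145, off2 (plywood) at y=-.149 and off4 at y=-.046. off3 is absent. Now the panel, crate and console poses.

```bash
python3 - <<'E'
from h import *
f=dict(np.load("/tmp/top0.npz")); W=world(f); im=f["image"].astype(int)
hsv=cv2.cvtColor(f["image"],cv2.COLOR_RGB2HSV)
grey=(hsv[...,1]<70)&(hsv[...,2]>120)
m=box(W,.54,.8,-.25,.22)&grey&(W[...,2]<.02)
m=cv2.morphologyEx(m.astype(np.uint8),cv2.MORPH_CLOSE,np.ones((7,7)))
n,l,st,_=cv2.connectedComponentsWithStats(m); i=1+np.argmax(st[1:,4])
p=np.argwhere(l==i)[:,::-1].astype(np.float32)
# rays to z=.012
def ray(uv,z):
    R,t=f["R"],f["t"]; d=np.c_[(uv[:,0]-f["cx"])/f["fx"],(uv[:,1]-f["cy"])/f["fy"],np.ones(len(uv))]@R; o=-R.T@t
    return o+d*((z-o[2])/d[:,2])[:,None]
print("panel",cv2.minAreaRect((ray(p,.012)[:,:2]*1000).astype(np.float32)))
print("cratetop",rect(W,box(W,.35,.63,.22,.5),.041,.055))
print("console",rect(W,box(W,.36,.66,-.5,-.22),.045,.056))
print("key",rect(W,box(W,.36,.66,-.5,-.22),.058,.069))
print("grip",rect(W,box(W,.36,.66,-.5,-.22),.075,.1))
m=box(W,.57,.62,-.45,-.25)&(hsv[...,2]>190)&(hsv[...,1]<40)&(W[...,2]>.04)
q=np.argwhere(m)[:,::-1].astype(float); print("ptr",ray(q,.053).mean(0),len(q),ray(q,.053)[:,:2].round(4).tolist()[:40])
E
```

```text
panel ((670.8255615234375, -3.7152099609375), (383.044677734375, 185.1910400390625), 85.83255767822266)
cratetop [(array([493.9, 457.5]), -0.9, array([197.9,  24. ]), 45.1, 181), (array([484.2, 313.6]), -6.1, array([211. , 126.5]), 45.4, 315)]
console [(array([ 512.9, -354.9]), -87.9, array([201., 191.]), 50.3, 3750)]
key [(array([ 467.2, -355.6]), -45.9, array([46., 44.]), 64.7, 189)]
grip [(array([ 553.5, -397.8]), 11.3, array([27.9, 20.9]), 85.6, 75)]
ptr [ 0.58540103 -0.34962862  0.053     ] 2 [[0.5869, -0.3497], [0.5839, -0.3496]]
```

arm_command --targets '[2.5, 4.6, 0, -1.1, -1, 2.5, 4.6, 0, -1.1, -1, 2.5, 4.6, 0, -1.1, -1, 2.5, 4.6, 0, -1.1, -1, 2.5, 4.6, 0, -1.1, -1, 2.5, 4.6, 0, -1.1, -1, 2.5, 4.6, 0, -1.1, -1, 2.5, 4.6, 0, -1.1, -1]'

```text
time_s: 0.9
position: [0.4557, -0.2404, 0.2312]
tcp_rot: [[0.965, 0.261, -0.0], [0.261, -0.965, -0.0], [-0.0, 0.0, -1.0]]
force: [0.5, -0.9, 0.7]
finger_gap: 0.0853
gripper_force: 0.0
```

arm_command --targets '[2.5, 4.6, 0, -1.1, -1, 2.5, 4.6, 0, -1.1, -1, 2.5, 4.6, 0, -1.1, -1, 2.5, 4.6, 0, -1.1, -1, 2.5, 4.6, 0, -1.1, -1, 2.5, 4.6, 0, -1.1, -1, 2.5, 4.6, 0, -1.1, -1, 2.5, 4.6, 0, -1.1, -1]'

```text
time_s: 1.7
position: [0.6469, 0.1105, 0.2309]
tcp_rot: [[0.994, 0.11, -0.001], [0.11, -0.994, -0.0], [-0.001, 0.0, -1.0]]
force: [1.0, -0.7, 0.5]
finger_gap: 0.0855
gripper_force: 0.0
```

arm_command --targets '[0.5, 0.5, -5, 0, -1, 0, 0, -4, 0, -1, 0, 0, 0, 0, -1, 0, 0, 0, 0, -1]'

```text
time_s: 2.1
position: [0.651, 0.1135, 0.1417]
tcp_rot: [[0.994, 0.111, -0.002], [0.111, -0.994, -0.0], [-0.002, 0.0, -1.0]]
force: [0.9, -0.1, 1.8]
finger_gap: 0.0857
gripper_force: 0.0
```

arm_command --targets '[2.0, 3.2, -2, -0.5, -1, 0, 0, -4, 0, -1, 0, 0, -3, 0, -1, 0, 0, -2, 0, -1, 0, 0, 0, 0, -1]'

```text
time_s: 2.6
position: [0.6711, 0.1449, 0.0316]
tcp_rot: [[0.995, 0.101, -0.002], [0.101, -0.995, -0.001], [-0.002, 0.001, -1.0]]
force: [0.1, -0.4, 0.1]
finger_gap: 0.0852
gripper_force: 0.0
```

```bash
python3 - <<'E'
from h import *
f=grab("side"); cv2.imwrite("pics/s1.png",cv2.resize(f["image"][150:300,130:330,::-1],None,fx=3.5,fy=3.5)); s=readout.observe();print(s["position"],proj(f,s["position"]))
E
```

```text
[0.67232102 0.14540663 0.03356616] (np.float64(215.07027391260556), np.float64(243.07999872898327))
```

View pics/s1.png

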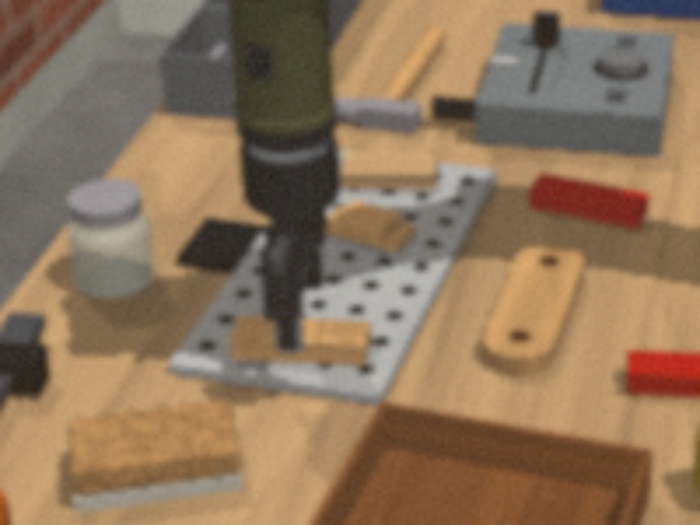

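The fingers straddle off1 at about (290,340) in the crop. Lower, then close.

arm_command --targets '[0, 0, -1.0, 0, -1, 0, 0, -0.7, 0, -1, 0, 0, 0, 0, 1, 0, 0, 0, 0, 1, 0, 0, 0, 0, 1, 0, 0, 0, 0, 1]'

```text
time_s: 3.25
position: [0.672, 0.1462, 0.0159]
tcp_rot: [[0.995, 0.103, 0.001], [0.103, -0.995, 0.0], [0.002, -0.0, -1.0]]
force: [0.4, -0.3, -1.3]
finger_gap: 0.0328
gripper_force: 60.5
```

arm_command --targets '[0, 0, 3, 0, 1, 0, 0, 4, 0, 1, 0, 0, 4, 0, 1, -2, 2.6, 0, 0, 1, -2, 3, 0, -2, 1, -2, 3, 0, -2, 1, -2, 3, 0, -2, 1, -2, 3, 0, -2, 1]'

```text
time_s: 4.05
position: [0.5703, 0.2931, 0.125]
tcp_rot: [[0.999, -0.038, 0.0], [-0.038, -0.999, -0.0], [0.0, 0.0, -1.0]]
force: [0.2, -0.2, -0.9]
finger_gap: 0.0327
gripper_force: 60.6
```

arm_command --targets '[-2, 3, 0, -2, 1, -2, 3, 0, -2, 1, -2, 3, 0, 0, 1, -1.7, 3, 0, 0, 1, 0, 0, 0, 0, 1, 0, 0, 0, 0, 1]'

```text
time_s: 4.65
position: [0.4934, 0.413, 0.1249]
tcp_rot: [[0.995, -0.104, 0.0], [-0.104, -0.995, -0.0], [0.0, 0.0, -1.0]]
force: [0.1, 0.2, -1.1]
finger_gap: 0.0326
gripper_force: 60.6
```

arm_command --targets '[0, 0, -4, 0, 1, 0, 0, -4, 0, 1, 0, 0, -2, 0, 1, 0, 0, -1, 0, 1, 0, 0, 0, 0, 1, 0, 0, 0, 0, -0.3, 0, 0, 0, 0, -0.3, 0, 0, 0, 0, -0.3]'

```text
time_s: 5.45
position: [0.4952, 0.4127, 0.0165]
tcp_rot: [[0.994, -0.107, 0.002], [-0.107, -0.994, 0.002], [0.002, -0.002, -1.0]]
force: [0.1, -0.9, -0.4]
finger_gap: 0.0555
gripper_force: 0.0
```

arm_command --targets '[0, 0, 4, 0, -0.3, 0, 0, 4, 0, -1, 1, -2.8, 3, 0, -1, 1.6, -4.3, 0, -2, -1, 1.6, -4.3, 0, -2, -1, 1.6, -4.3, 0, -2, -1, 1.6, -4.3, 0, -2, -1, 1.6, -4.3, 0, -1.6, -1]'

```text
time_s: 6.25
position: [0.5851, 0.1674, 0.1261]
tcp_rot: [[0.962, -0.272, 0.002], [-0.272, -0.962, 0.0], [0.002, -0.001, -1.0]]
force: [0.6, 0.3, -0.3]
finger_gap: 0.0854
gripper_force: 0.0
```

arm_command --targets '[1.6, -4.3, 0, 0, -1, 1.6, -4.3, 0, 0, -1, 1.6, -4.3, 0, 0, -1, 1.6, -4.3, 0, 0, -1, 1.6, -4.3, 0, 0, -1, 0, 0, 0, 0, -1, 0, 0, 0, 0, -1]'

```text
time_s: 6.95
position: [0.6646, -0.0478, 0.1253]
tcp_rot: [[0.962, -0.274, 0.001], [-0.274, -0.962, -0.0], [0.001, -0.0, -1.0]]
force: [0.1, 1.0, 0.4]
finger_gap: 0.0853
gripper_force: 0.0
```

```bash
python3 - <<'E'
from h import *
f=grab("top"); W=world(f); s=readout.observe();print(s["position"],np.degrees(np.arctan2(*s["tcp_rot"][[1,0],1])))
[print(r) for r in rect(W,box(W,.55,.8,-.22,.22),.02,.06)]
print("crate",rect(W,box(W,.4,.6,.27,.46),.012,.037)); print("board",rect(W,box(W,.42,.57,-.08,.17),.012,.037))
E
```

```text
[ 0.66439538 -0.04541613  0.12537253] -105.71551678734498
(array([ 669.3, -161.8]), 7.9, array([91.6, 21.4]), 30.4, 204)
crate [(array([550.1, 433.9]), -41.1, array([170.5,  80.6]), 24.3, 182), (array([495.5, 412.7]), -7.9, array([112.3,  43.5]), 28.0, 490)]
board [(array([495.5,  44.1]), 86.6, array([176. ,  61.4]), 20.2, 1136)]
```

arm_command --targets '[0, 0, -4, 0, -1, 0, 0, -3, 0, -1, 0, 0, -2, 0, -1, 0, 0, -1.3, 0, -1, 0, 0, -0.7, 0, -1, 0, 0, 0, 0, 1, 0, 0, 0, 0, 1, 0, 0, 0, 0, 1]'

```text
time_s: 7.8
position: [0.6654, -0.0459, 0.0163]
tcp_rot: [[0.963, -0.271, 0.002], [-0.271, -0.963, -0.0], [0.002, -0.0, -1.0]]
force: [0.5, 0.2, 0.7]
finger_gap: 0.044
gripper_force: 0.0
```

arm_command --targets '[0, 0, 0, 0, 1, 0, 0, 2, 0, 1, 0, 0, 4, 0, 1, 0, 0, 4, 0, 1, 0, 0, 0, 0, 1]'

```text
time_s: 8.3
position: [0.6688, -0.0459, 0.1226]
tcp_rot: [[0.963, -0.271, 0.012], [-0.271, -0.963, -0.001], [0.012, -0.002, -1.0]]
force: [0.4, -0.9, 0.8]
finger_gap: 0.0366
gripper_force: 61.4
```

arm_command --targets '[-1.4, 4, 0, 2, 1, -1.4, 4, 0, 2, 1, -1.4, 4, 0, 2, 1, -1.4, 4, 0, 2, 1, -1.4, 4, 0, 1.6, 1, -1.4, 4, 0, 0, 1, -1.4, 4, 0, 0, 1, -1.4, 4, 0, 0, 1]'

```text
time_s: 9.1
position: [0.5516, 0.2753, 0.1149]
tcp_rot: [[0.994, -0.107, 0.0], [-0.107, -0.994, -0.0], [0.0, 0.0, -1.0]]
force: [0.5, 1.4, -0.8]
finger_gap: 0.0367
gripper_force: 61.4
```

arm_command --targets '[-1.7, 4.2, 0, 0, 1, 0, 0, 0, 0, 1, 0, 0, 0, 0, 1]'

```text
time_s: 9.4
position: [0.5342, 0.3176, 0.1148]
tcp_rot: [[0.995, -0.103, -0.0], [-0.103, -0.995, 0.0], [-0.0, -0.0, -1.0]]
force: [0.0, -1.2, -0.1]
finger_gap: 0.0366
gripper_force: 61.4
```

arm_command --targets '[0.3, 0, -4, 0, 1, 0, 0, -3, 0, 1, 0, 0, -2, 0, 1, 0, 0, -0.9, 0, 1, 0, 0, 0, 0, 1, 0, 0, 0, 0, -0.4, 0, 0, 0, 0, -0.4, 0, 0, 0, 0, -0.4]'

```text
time_s: 10.2
position: [0.5392, 0.3165, 0.0173]
tcp_rot: [[0.994, -0.106, 0.002], [-0.106, -0.994, 0.001], [0.002, -0.001, -1.0]]
force: [-0.2, -0.0, 0.4]
finger_gap: 0.0596
gripper_force: 0.0
```

arm_command --targets '[0, 0, 4, 0, -0.4, 0, 0, 4, 0, -1, 1, -2.6, 3, 0, -1, 1.2, -4.4, 0, 3, -1, 1.2, -4.4, 0, 3, -1, 1.2, -4.4, 0, 3, -1, 1.2, -4.4, 0, 3, -1, 1.2, -4.4, 0, 3, -1]'

```text
time_s: 11.0
position: [0.6089, 0.0683, 0.127]
tcp_rot: [[0.988, 0.157, 0.002], [0.157, -0.988, -0.0], [0.002, 0.001, -1.0]]
force: [0.9, -0.0, 0.3]
finger_gap: 0.0858
gripper_force: 0.0
```

arm_command --targets '[1.2, -4.4, 0, 0, -1, 1.2, -4.4, 0, 0, -1, 1.2, -4.4, 0, 0, -1, 1.2, -4.4, 0, 0, -1, 1.2, -4.4, 0, 0, -1, 0, 0, 0, 0, -1, 0, 0, 0, 0, -1]'

```text
time_s: 11.7
position: [0.6683, -0.1519, 0.1262]
tcp_rot: [[0.988, 0.151, 0.0], [0.151, -0.988, -0.0], [0.0, 0.0, -1.0]]
force: [0.5, 0.6, 0.6]
finger_gap: 0.0856
gripper_force: 0.0
```

```bash
python3 - <<'E'
from h import *
s=readout.observe();print(s["position"],np.degrees(np.arctan2(*s["tcp_rot"][[1,0],1])))
f=grab("top"); save(f,"t2"); W=world(f)
[print(r) for r in rect(W,box(W,.55,.8,-.22,.22),.02,.06)]
print("crate",rect(W,box(W,.4,.6,.27,.46),.012,.037)); print("board",rect(W,box(W,.42,.57,-.08,.17),.012,.037))
f=grab("side"); W=world(f);[print(r) for r in rect(W,box(W,.55,.8,-.22,-.08),.025,.034)]
cv2.imwrite("pics/s2.png",cv2.resize(f["image"][150:340,130:330,::-1],None,fx=3,fy=3))
E
```

```text
[ 0.66833266 -0.15189798  0.12615857] -81.29539389929037
(array([ 660.9, -137.9]), 0.6, array([83. , 27.5]), 30.0, 217)
crate [(array([566.4, 394.4]), -57.8, array([220.2, 108.7]), 24.7, 224), (array([539.4, 317.6]), -5.7, array([82.7, 47.7]), 23.1, 357), (array([498.4, 412.5]), -5.6, array([115.1,  44. ]), 27.9, 490)]
board [(array([495.2,  43.2]), 86.4, array([178.4,  61.1]), 20.1, 1149)]
(array([ 666.3, -140.8]), 10.2, array([89.2, 51.9]), 28.1, 179)
```

View pics/s2.png

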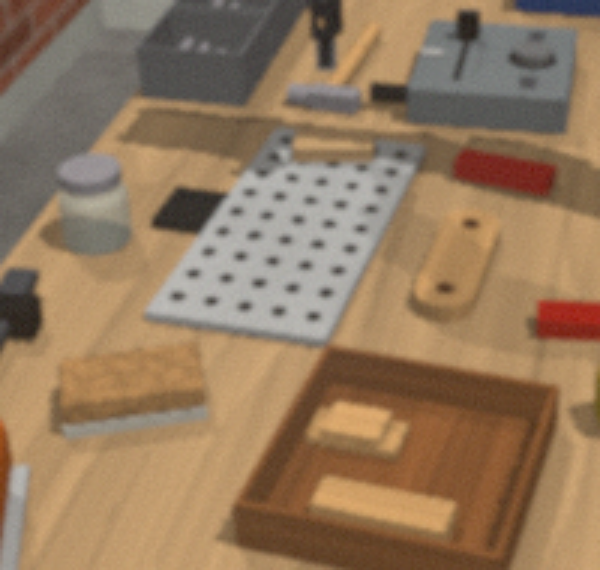

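off1 and off4 lie in the crate at (382,505) and (357,430). off2 is still on the panel at (333,148). Pick it up next.

arm_command --targets '[0, 0.3, -4, 0, -1, 0, 0, -3, 0, -1, 0, 0, -2, 0, -1, 0, 0, -1.3, 0, -1, 0, 0, -0.8, 0, -1, 0, 0, 0, 0, 1, 0, 0, 0, 0, 1, 0, 0, 0, 0, 1]'

```text
time_s: 12.6
position: [0.6693, -0.1472, 0.0164]
tcp_rot: [[0.988, 0.155, 0.002], [0.155, -0.988, -0.001], [0.002, 0.001, -1.0]]
force: [-0.1, -0.9, 1.8]
finger_gap: 0.0436
gripper_force: 2.1
```

arm_command --targets '[0, 0, 0, 0, 1, 0, 0, 2, 0, 1, 0, 0, 4, 0, 1, 0, 0, 4, 0, 1, 0, 0, 0, 0, 1]'

```text
time_s: 13.1
position: [0.6727, -0.1475, 0.1228]
tcp_rot: [[0.988, 0.154, 0.012], [0.154, -0.988, -0.003], [0.012, 0.005, -1.0]]
force: [0.6, 0.8, -0.9]
finger_gap: 0.0424
gripper_force: 62.2
```

arm_command --targets '[-1.9, 4, 0, -2, 1, -1.9, 4, 0, -2, 1, -1.9, 4, 0, -2, 1, -1.9, 4, 0, -2, 1, -1.9, 4, 0, -2, 1, -1.9, 4, 0, -2, 1, -1.9, 4, 0, -2, 1, -1.9, 4, 0, -1, 1]'

```text
time_s: 13.9
position: [0.5153, 0.1743, 0.115]
tcp_rot: [[0.994, -0.108, 0.001], [-0.108, -0.994, -0.0], [0.001, 0.0, -1.0]]
force: [1.0, 0.9, -0.4]
finger_gap: 0.0422
gripper_force: 62.3
```

arm_command --targets '[-1.9, 4, 0, 0, 1, -1.9, 4, 0, 0, 1, -1.9, 4, 0, 0, 1, -1.9, 3.6, 0, 0, 1, 0, 0, 0, 0, 1, 0, 0, 0, 0, 1]'

```text
time_s: 14.5
position: [0.4394, 0.3299, 0.1148]
tcp_rot: [[0.995, -0.103, 0.0], [-0.103, -0.995, -0.0], [0.0, 0.0, -1.0]]
force: [0.8, -1.5, -0.3]
finger_gap: 0.0424
gripper_force: 62.2
```

arm_command --targets '[0.3, -0.2, -4, 0, 1, 0, 0, -3, 0, 1, 0, 0, -2, 0, 1, 0, 0, -0.9, 0, 1, 0, 0, 0, 0, 1, 0, 0, 0, 0, -0.5, 0, 0, 0, 0, -0.5, 0, 0, 0, 0, -0.5]'

```text
time_s: 15.3
position: [0.4442, 0.3275, 0.0171]
tcp_rot: [[0.994, -0.106, 0.002], [-0.106, -0.994, 0.001], [0.002, -0.001, -1.0]]
force: [-0.8, -0.5, 1.0]
finger_gap: 0.0641
gripper_force: 0.0
```

arm_command --targets '[0, 0, 4, 0, -0.5, 0, 0, 5, 0, -0.7, 0, 0, 3, 0, -1, 0, 4, 0, 0, -1, 0, 4, 0, 0, -1, 0, 0, 0, 0, -1, 0, 0, 0, 0, -1]'

```text
time_s: 16.0
position: [0.4426, 0.4081, 0.1362]
tcp_rot: [[0.995, -0.104, 0.0], [-0.104, -0.995, 0.0], [0.0, -0.0, -1.0]]
force: [-0.5, -1.1, -0.1]
finger_gap: 0.0856
gripper_force: 0.0
```

```bash
python3 - <<'E'
from h import *
s=readout.observe();print(s["position"],np.degrees(np.arctan2(*s["tcp_rot"][[1,0],1])))
f=grab("top"); W=world(f)
print("panel",rect(W,box(W,.55,.8,-.22,.22),.02,.06))
print("crate",rect(W,box(W,.4,.6,.27,.46),.012,.037)); print("board",rect(W,box(W,.40,.6,-.12,.22),.012,.037))
f=grab("side"); W=world(f);print("board side",rect(W,box(W,.40,.6,-.12,.22),.012,.037));print(rect(W,box(W,.41,.59,.26,.46),.012,.037))
cv2.imwrite("pics/s3.png",cv2.resize(f["image"][150:350,130:330,::-1],None,fx=3,fy=3))
E
```

```text
[0.44263007 0.40805293 0.13622011] -95.96239744437871
panel []
crate [(array([546.2, 364.7]), 83.5, array([174.9,  90.1]), 23.7, 532), (array([516.3, 410.8]), -7.1, array([71.5, 42.9]), 27.4, 286), (array([447.7, 324.8]), -3.7, array([85.9, 45.2]), 24.3, 379)]
board [(array([495.5,  42.8]), 86.9, array([177.8,  61.5]), 20.2, 1152)]
board side []
[(array([584.3, 323. ]), 84.2, array([125.8,   4. ]), 24.7, 140), (array([438.5, 264.3]), -4.3, array([54.6, 11.9]), 24.8, 153), (array([536.9, 317.8]), -5.3, array([80.3, 43.3]), 22.5, 400), (array([448.4, 330.6]), -2.3, array([77.4, 48.6]), 22.5, 449), (array([494.7, 414.7]), -7.6, array([111. ,  39.1]), 26.3, 641), (array([563. , 455.6]), -4.3, array([53.6,  6.6]), 24.6, 161)]
```

View pics/s3.png

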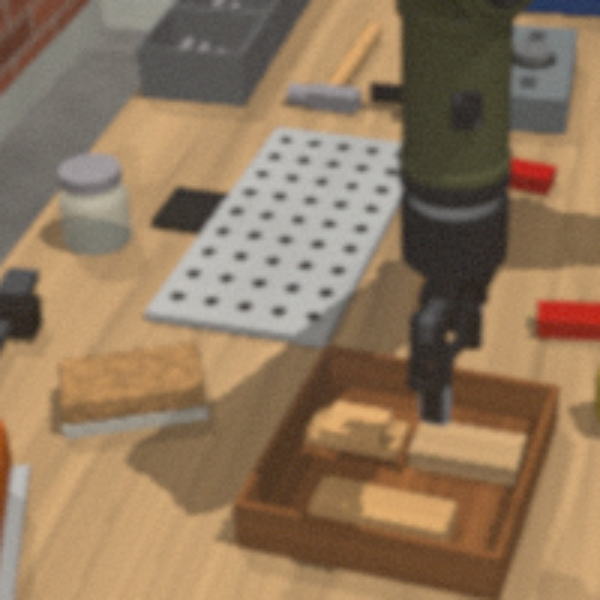

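All three offcuts are in the crate, at (357,430), (467,450) and (383,505), and the panel is clear. Next is the board.

arm_command --targets '[0.5, -3.3, 0, 8.4, -1, 0.5, -3.3, 0, 8.4, -1, 0.5, -3.3, 0, 8.4, -1, 0.5, -3.3, 0, 8.4, -1, 0.5, -3.3, 0, 8.4, -1, 0.5, -3.3, 0, 8.4, -1, 0.5, -3.3, 0, 8.4, -1, 0.5, -3.3, 0, 8.4, -1]'

```text
time_s: 16.9
position: [0.4832, 0.1405, 0.136]
tcp_rot: [[0.483, 0.876, 0.001], [0.876, -0.483, -0.001], [-0.001, 0.001, -1.0]]
force: [0.3, -0.4, 0.3]
finger_gap: 0.0852
gripper_force: 0.0
```

arm_command --targets '[0.5, -3.3, 0, 8.4, -1, 0.5, -3.3, 0, 8.4, -1, 0.3, -3.3, 0, 8.4, -1, 0, 0, 0, 0, -1, 0, 0, 0, 0, -1]'

```text
time_s: 17.4
position: [0.4959, 0.0428, 0.1359]
tcp_rot: [[0.073, 0.997, 0.0], [0.997, -0.073, -0.001], [-0.001, 0.0, -1.0]]
force: [-0.5, 0.6, 0.4]
finger_gap: 0.0852
gripper_force: 0.0
```

```bash
python3 - <<'E'
from h import *
s=readout.observe();print(s["position"],np.degrees(np.arctan2(*s["tcp_rot"][[1,0],1])),s["q"])
f=grab("top"); W=world(f); print("board",rect(W,box(W,.40,.6,-.12,.22),.012,.037))
f=grab("side"); W=world(f);print("board side",rect(W,box(W,.40,.6,-.12,.22),.014,.037))
E
```

```text
[0.49588544 0.04275522 0.13589308] -4.177931329077668 [ 29.84993346   6.6140572  -39.73786072 110.06908248   4.70136899
  64.9133385  -15.8751534 ]
board [(array([496.4, 119.5]), 10.4, array([54.8, 24.3]), 20.6, 124), (array([495.1, -34.6]), 13.1, array([57.5, 24. ]), 19.8, 121)]
board side [(array([494.7,  45.6]), 86.6, array([182.9,  61.2]), 18.6, 649)]
```

arm_command --targets '[0, 0, -4, 0.7, -1, 0, 0, -4, 0, -1, 0, 0, -3, 0, -1, 0, 0, -1.3, 0, -1, 0, 0, -0.7, 0, -1, 0, 0, 0, 0, 1, 0, 0, 0, 0, 1, 0, 0, 0, 0, 1]'

```text
time_s: 18.3
position: [0.4979, 0.045, 0.0077]
tcp_rot: [[0.055, 0.998, 0.004], [0.998, -0.055, -0.0], [0.0, 0.004, -1.0]]
force: [-0.3, 1.6, 4.8]
finger_gap: 0.0582
gripper_force: 64.9
```

arm_command --targets '[0, 0, 0, 0, 1, 0, 0, 2, 0, 1, 0, 0, 3, 0, 1, 0, 0, 2, 0, 1, 0, 0, 0, 0, 1]'

```text
time_s: 18.8
position: [0.4987, 0.0446, 0.0789]
tcp_rot: [[0.056, 0.998, 0.007], [0.998, -0.056, -0.001], [-0.001, 0.007, -1.0]]
force: [0.4, 0.9, -1.7]
finger_gap: 0.0582
gripper_force: 65.4
```

arm_command --targets '[3.5, -1, 0, -1, 1, 3.5, -1, 0, 0, 1, 3.5, -1, 0, 0, 1, 3.5, -1, 0, 0, 1, 3.2, -0.8, 0, 0, 1, 0, 0, 0, 0, 1, 0, 0, 0, 0, 1]'

```text
time_s: 19.5
position: [0.6673, -0.0034, 0.0737]
tcp_rot: [[0.073, 0.997, -0.003], [0.997, -0.073, 0.001], [0.0, -0.003, -1.0]]
force: [-1.1, -0.1, -1.7]
finger_gap: 0.0579
gripper_force: 65.5
```

```bash
python3 - <<'E'
from h import *
s=readout.observe();print(s["position"],np.degrees(np.arctan2(*s["tcp_rot"][[1,0],1])),s["finger_gap"],s["gripper_force"])
for n in("top","side"):
    f=grab(n); W=world(f); print(n,rect(W,box(W,.55,.8,-.2,.2),.06,.1)); 
    m=box(W,.54,.8,-.25,.25)&(W[...,2]>.007)&(W[...,2]<.02); print(rect(W,m,.007,.02))
    save(f,n+"4")
E
```

```text
[ 0.66730706 -0.00343891  0.07372532] -4.197370943752996 0.05786703587067902 65.5106770992279
top [(array([670.5,  46.7]), 87.5, array([71.5, 61.3]), 85.5, 430)]
[(array([678.5,  82.4]), 86.6, array([206.2, 184.9]), 12.5, 2577), (array([ 662.4, -146.5]), -0.1, array([186.3, 110. ]), 12.5, 1315)]
side [(array([668.4,   6.7]), 74.7, array([168.3,  85.5]), 84.1, 658)]
[(array([690.6,  -1.9]), 86.6, array([386.5, 221.4]), 10.5, 3203)]
```

View pics/side4.png

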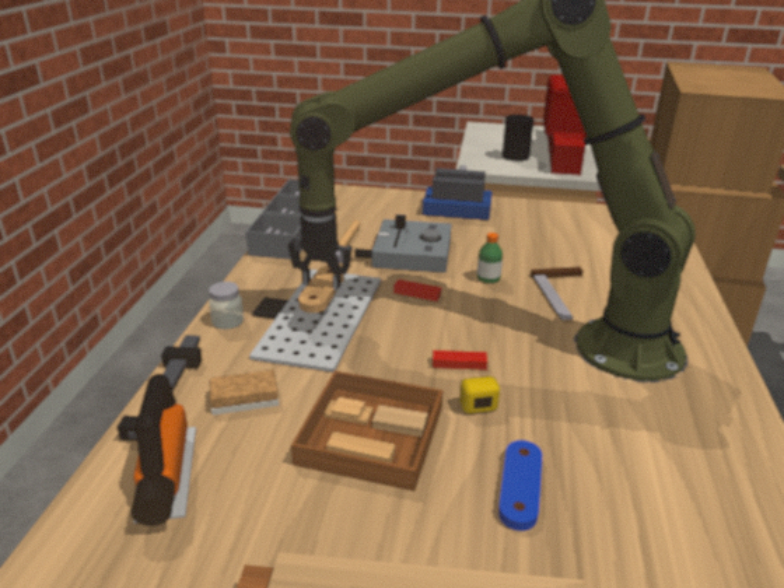

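The board is held flat above the panel at (318,297). Fine-tune and lower it.

arm_command --targets '[0.5, 0.1, -2, 0, 1, 0, 0, -2, 0, 1, 0, 0, -0.8, 0, 1, 0, 0, -0.2, 0, 1, 0, 0, -0.2, 0, 1]'

```text
time_s: 20.1
position: [0.6732, -0.0022, 0.0238]
tcp_rot: [[0.072, 0.997, 0.0], [0.997, -0.072, -0.0], [-0.0, 0.0, -1.0]]
force: [-0.0, 0.7, -2.1]
finger_gap: 0.0576
gripper_force: 65.5
```

arm_command --targets '[-0.1, -0.1, -0.2, 0, 1, 0, 0, -0.1, 0, 1, 0, 0, -0.1, 0, 1, 0, 0, 0, 0, 1]'

```text
time_s: 20.5
position: [0.6723, -0.0034, 0.0201]
tcp_rot: [[0.073, 0.997, 0.0], [0.997, -0.073, -0.0], [-0.0, 0.0, -1.0]]
force: [-0.3, -0.4, -1.9]
finger_gap: 0.0581
gripper_force: 65.5
```

Force is still about -2 N from the board's weight, so it's nearly at the surface. Ease down a little more, then release.

arm_command --targets '[0, 0, -0.1, 0, 1, 0, 0, 0, 0, 1, 0, 0, 0, 0, -1, 0, 0, 0, 0, -1, 0, 0, 0, 0, -1, 0, 0, 0, 0, -1, 0, 0, 3, 0, -1, 0, 0, 5, 0, -1]'

```text
time_s: 21.3
position: [0.6692, -0.0038, 0.0955]
tcp_rot: [[0.072, 0.997, -0.008], [0.997, -0.072, 0.0], [-0.0, -0.008, -1.0]]
force: [0.8, -0.1, 0.7]
finger_gap: 0.0854
gripper_force: 0.0
```

```bash
cat >> h.py <<'E'
def rays(f,uv,z):
    R,t=np.array(f["R"]),np.array(f["t"]); uv=np.asarray(uv,float)
    d=np.c_[(uv[:,0]-f["cx"])/f["fx"],(uv[:,1]-f["cy"])/f["fy"],np.ones(len(uv))]@R; o=-R.T@t
    return o+d*((z-o[2])/d[:,2])[:,None]
E
python3 - <<'E'
from h import *
for n in("top","side"):
    f=grab(n); W=world(f)
    print(n,"board",rect(W,box(W,.55,.8,-.2,.2),.022,.042))
    B=box(W,.36,.66,-.5,-.22)
    print("console",rect(W,B,.045,.056),"grip",rect(W,B,.078,.1),"key",rect(W,B,.058,.069))
    hsv=cv2.cvtColor(f["image"],cv2.COLOR_RGB2HSV)
    m=B&(hsv[...,2]>150)&(hsv[...,1]<60)&box(W,.56,.61,-.45,-.25); k=np.argwhere(m)[:,::-1]
    if len(k): 
        r=rays(f,k,.053)*1000; print("ptr",len(k),r.mean(0).round(1),r.min(0).round(1),r.max(0).round(1))
    u,v=proj(f,[.53,-.36,.05]); u,v=int(u),int(v); c=f["image"][v-70:v+70,u-80:u+80,::-1]; cv2.imwrite(f"pics/c_{n}.png",cv2.resize(c,None,fx=4.5,fy=4.2)); print("crop origin",u-80,v-70)
E
```

```text
top board [(array([674.9,  48.8]), -89.3, array([65.9, 64.5]), 31.7, 415)]
console [(array([ 512.9, -355. ]), -88.2, array([200.6, 190.5]), 50.5, 3755)] grip [(array([ 554.4, -398.5]), 3.4, array([28.2, 21. ]), 86.5, 72)] key [(array([ 468.1, -356.2]), -45.8, array([45.1, 43.9]), 63.8, 200)]
ptr 46 [ 589.8 -353.7   53. ] [ 574.9 -449.2   53. ] [ 603.2 -343.6   53. ]
crop origin 319 120
side board [(array([672.5,  -1.9]), 86.0, array([183. ,  62.5]), 29.9, 610)]
console [(array([ 512.8, -349.5]), -88.0, array([208.7, 189.2]), 48.5, 1066)] grip [] key [(array([ 467.4, -349.8]), -82.7, array([47.3, 44.1]), 61.9, 68)]
ptr 14 [ 592.2 -347.9   53. ] [ 580.4 -398.7   53. ] [ 605.6 -338.    53. ]
crop origin 210 96
```

View pics/c_top.png

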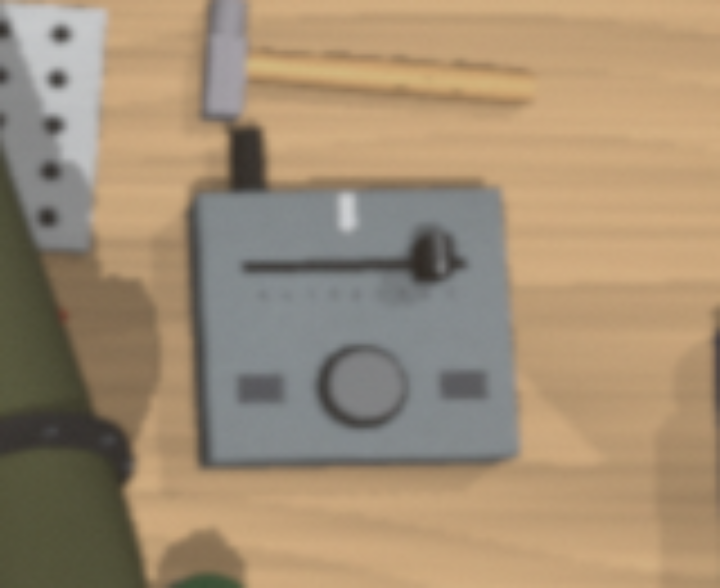

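The console crop shows the pointer at (347,193–230), the grip at (433,254) and the key at (362,386). Ray-cast the pointer tip.

```bash
python3 - <<'E'
from h import *
f=grab("top"); W=world(f)
g=f["image"].astype(float).min(-1)[160:182,386:408]
w=np.clip(g-150,0,None); v,u=np.mgrid[160:182,386:408]
n,l,st,c=cv2.connectedComponentsWithStats((w>0).astype(np.uint8)); 
for i in range(1,n):
    k=l==i; 
    if k.sum()<8: continue
    print(k.sum(), rays(f,[[np.average(u[k],weights=w[k]),np.average(v[k],weights=w[k])]],.053)*1000)
    for r in np.unique(v[k]): q=k&(v==r); print(r,rays(f,[[np.average(u[q],weights=w[q]),r]],.053)[0,:2].round(4),w[q].sum())
# grip top by dark pixels & depth
B=box(W,.5,.6,-.5,-.25)&(W[...,2]>.075); print((W[B].mean(0)*1000).round(1), rect(W,B,.07,.1))
E
```

```text
40 [[ 589.82485171 -348.69398022   53.        ]]
166 [ 0.6018 -0.3489] 90.0
167 [ 0.5988 -0.3487] 149.0
168 [ 0.5958 -0.3486] 158.0
169 [ 0.5928 -0.3486] 160.0
170 [ 0.5899 -0.3486] 159.0
171 [ 0.5869 -0.3487] 164.0
172 [ 0.5839 -0.3489] 170.0
173 [ 0.5809 -0.3487] 159.0
174 [ 0.5779 -0.3485] 77.0
175 [ 0.575  -0.3494] 2.0
[ 553.  -397.8   85.5] [(array([ 553.9, -398.1]), 11.0, array([27.9, 21.9]), 85.6, 78)]
```

arm_command --targets '[0, 0, 4, -4, -1, -1.2, -4, 2, -8, -1, -1.2, -4, 0, -8, -1, -1.2, -4, 0, -8, -1, -1.2, -4, 0, -8, -1, -1.2, -4, 0, -8, -1, -1.2, -4, 0, -8, -1, -1.2, -4, 0, -8, -1]'

```text
time_s: 22.25
position: [0.587, -0.2848, 0.1578]
tcp_rot: [[0.903, 0.431, -0.001], [0.431, -0.903, 0.0], [-0.001, -0.001, -1.0]]
force: [0.3, -0.2, -0.1]
finger_gap: 0.0851
gripper_force: 0.0
```

arm_command --targets '[-1.1, -4, 0, -8, -1, -1, -4, 0, -8, -1, -1, -3.4, 0, -8, -1, 0, 0, 0, 0, -1, 0, 0, 0, 0, -1, 0, 0, 0, 0, -1]'

```text
time_s: 22.85
position: [0.5578, -0.3955, 0.158]
tcp_rot: [[0.999, 0.035, -0.0], [0.035, -0.999, 0.002], [-0.0, -0.002, -1.0]]
force: [0.1, -0.1, -0.8]
finger_gap: 0.0853
gripper_force: 0.0
```

arm_command --targets '[-0.4, -0.3, -3, 0, -1, 0, 0, -3, 0, -1, 0, 0, -2, 0, -1, 0, 0, -0.6, 0, -1, 0, 0, 0, 0, -1]'

```text
time_s: 23.35
position: [0.5534, -0.3986, 0.0719]
tcp_rot: [[0.999, 0.034, -0.001], [0.034, -0.999, 0.002], [-0.001, -0.002, -1.0]]
force: [0.2, -0.4, 0.4]
finger_gap: 0.0855
gripper_force: 0.0
```

arm_command --targets '[0, 0, 0, 0, -0.3, 0, 0, 0, 0, 0.2, 0, 0, 0, 0, 1, 0, 0, 0, 0, 1, 0, 0, 0, 0, 1, 0, 0, 0, 0, 1]'

```text
time_s: 23.95
position: [0.5535, -0.4006, 0.0737]
tcp_rot: [[0.999, 0.032, 0.001], [0.032, -0.999, -0.001], [0.001, 0.001, -1.0]]
force: [-0.7, 0.8, 4.7]
finger_gap: 0.0182
gripper_force: 60.3
```

arm_command --targets '[0, 0.8, 0, 0, 1, -0.1, 0.8, 0, 0, 1, 0, 0.8, 0, 0, 1, 0, 0.8, 0, 0, 1, -0.1, 0.8, 0, 0, 1, 0, 0.8, 0, 0, 1, 0, 0, 0, 0, 1, 0, 0, 0, 0, 1]'

```text
time_s: 24.75
position: [0.5518, -0.3501, 0.0737]
tcp_rot: [[0.999, 0.034, 0.0], [0.034, -0.999, 0.001], [0.0, -0.001, -1.0]]
force: [-0.2, 1.8, 7.6]
finger_gap: 0.0186
gripper_force: 60.8
```

```bash
python3 - <<'E'
from h import *
f=grab("side"); W=world(f); s=readout.observe(); print(s["position"],s["force"],s["finger_gap"])
u,v=map(int,proj(f,[.56,-.36,.06])); cv2.imwrite("pics/c5.png",cv2.resize(f["image"][v-60:v+60,u-75:u+75,::-1],None,fx=5,fy=5))
E
```

```text
[ 0.55183659 -0.35019109  0.07368199] [-0.58622917  1.60758498  7.56859074] 0.018595038222609814
```

arm_command --targets '[0, 0, 0, 0, 0, 0, 0, 0, 0, -0.3, 0, 0, 0, 0, -0.3, 0, 0, 4, 0, -0.3, 0, 0, 5, 0, -0.3, 4, 4, 2, 0, -0.3, 3, 4, 0, 0, -0.3, 0, 0, 0, 0, -0.3]'

```text
time_s: 25.6
position: [0.6199, -0.2685, 0.1802]
tcp_rot: [[0.999, 0.044, 0.004], [0.044, -0.999, 0.006], [0.005, -0.006, -1.0]]
force: [0.1, 1.9, -0.7]
finger_gap: 0.0556
gripper_force: 0.0
```

arm_command --targets '[0, 4, 0, 0, -0.3, 0, 4, 0, 0, -0.3, 0, 4, 0, 0, -0.3, 0, 0, 0, 0, -0.3]'

```text
time_s: 26.0
position: [0.6149, -0.1497, 0.1792]
tcp_rot: [[0.999, 0.043, -0.001], [0.043, -0.999, 0.005], [-0.0, -0.005, -1.0]]
force: [0.9, -0.3, 0.2]
finger_gap: 0.0558
gripper_force: 0.0
```

```bash
python3 - <<'E'
from h import *
print(readout.observe()["position"])
f=grab("top"); W=world(f)
B=box(W,.5,.6,-.5,-.25)&(W[...,2]>.075); print((W[B].mean(0)*1000).round(1), rect(W,B,.07,.1))
g=f["image"].astype(float).min(-1)[160:182,386:408]
w=np.clip(g-150,0,None); v,u=np.mgrid[160:182,386:408]
print("ptr",rays(f,[[np.average(u,weights=w),np.average(v,weights=w)]],.053)*1000)
# dark grip-top pixels
d=(f["image"].max(-1)<60)&B; q=np.argwhere(d)[:,::-1]; print("dark",len(q),(rays(f,q,.086).mean(0)*1000).round(1))
Bc=box(W,.36,.66,-.5,-.22); print("console",rect(W,Bc,.045,.056),"key",rect(W,Bc,.058,.069), "board",rect(W,box(W,.55,.8,-.2,.2),.022,.042))
u,v=map(int,proj(f,[.54,-.36,.06])); cv2.imwrite("pics/c6.png",cv2.resize(f["image"][v-50:v+50,u-60:u+60,::-1],None,fx=6,fy=6,interpolation=cv2.INTER_CUBIC))
f=grab("side");W=world(f); print("board",rect(W,box(W,.55,.8,-.2,.2),.022,.042))
E
```

```text
[ 0.61488988 -0.1497107   0.17915628]
[ 551.4 -348.9   86.4] [(array([ 552.2, -349.4]), 3.3, array([27.3, 20.2]), 87.1, 76)]
ptr [[ 590.82005114 -348.62130996   53.        ]]
dark 23 [ 548.1 -342.9   86. ]
console [(array([ 512.9, -356.6]), -88.6, array([197.2, 191.5]), 50.4, 3527)] key [(array([ 467.7, -356. ]), -46.2, array([48.4, 43.9]), 63.5, 201)] board [(array([672.8,  -6.1]), 84.9, array([177.8,  64. ]), 32.1, 1134)]
board [(array([671.9,  -1.2]), 86.1, array([179.9,  61.7]), 30.1, 618)]
```

View pics/c6.png

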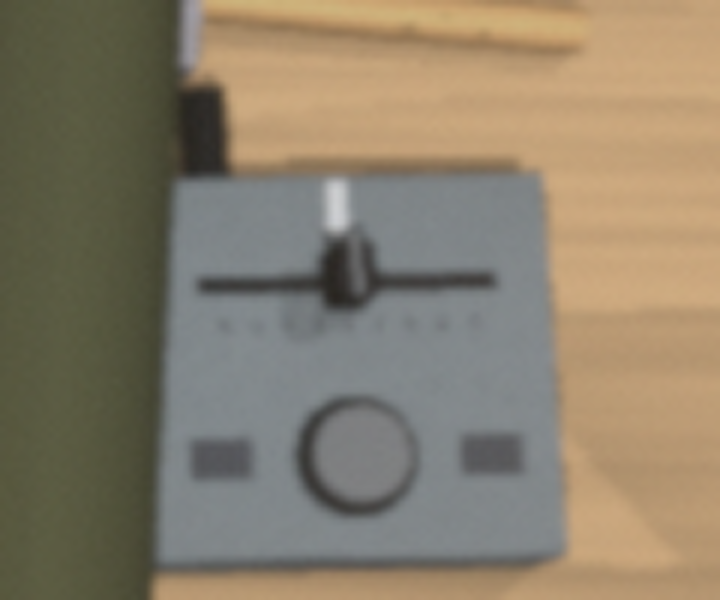

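The grip now stands level with the pointer: grip (350,268), pointer (337,205), with the offset explained by parallax. Next is the key.

arm_command --targets '[-2.4, -3.4, 0, 0, 1, -2.4, -3.4, 0, 0, 1, -2.4, -3.4, 0, 0, 1, -2.4, -3.4, 0, 0, 1, -2.4, -3.4, 0, 0, 1, -2.4, -3.4, 0, 0, 1, 0, 0, -4, 0, 1, 0, 0, -4, 0, 1]'

```text
time_s: 26.9
position: [0.4685, -0.3679, 0.0996]
tcp_rot: [[1.0, 0.025, 0.002], [0.025, -1.0, -0.003], [0.001, 0.003, -1.0]]
force: [0.5, 0.6, -0.5]
finger_gap: 0.0001
gripper_force: 0.0
```

arm_command --targets '[0, 0, -1.5, 0, 1, 0, 0, 0, 0, 1, 0, 0, 0, 0, 1, 0, 0, 0, 0, 1]'

```text
time_s: 27.3
position: [0.472, -0.364, 0.0868]
tcp_rot: [[0.999, 0.032, 0.003], [0.032, -0.999, -0.002], [0.003, 0.003, -1.0]]
force: [-0.5, -0.4, 0.2]
finger_gap: 0.0002
gripper_force: 0.0
```

Correct xy by (-0.4, +0.8), then descend to about 68 mm.

arm_command --targets '[-0.4, 0.7, -0.5, 0, 1, 0, 0, -0.5, 0, 1, 0, 0, -0.5, 0, 1, 0, 0, -0.3, 0, 1, 0, 0, 0, 0, 1, 0, 0, 0, 0, 1]'

```text
time_s: 27.9
position: [0.4665, -0.3561, 0.0664]
tcp_rot: [[0.999, 0.032, -0.0], [0.032, -0.999, 0.0], [-0.0, -0.0, -1.0]]
force: [-0.3, 1.1, -0.7]
finger_gap: 0.0
gripper_force: 0.0
```

arm_command --targets '[0, 0, -0.1, 0, 1, 0, 0, 0, 0, 1, 0, 0, 0, 0, 1]'

```text
time_s: 28.2
position: [0.4666, -0.3561, 0.0656]
tcp_rot: [[0.999, 0.032, 0.0], [0.032, -0.999, -0.0], [0.0, 0.0, -1.0]]
force: [0.2, 0.9, 0.8]
finger_gap: -0.0
gripper_force: 0.0
```

arm_command --targets '[0, 0, -0.1, 0, 1, 0, 0, 0, 0, 1, 0, 0, 0, 0, 1]'

```text
time_s: 28.5
position: [0.4665, -0.356, 0.0645]
tcp_rot: [[0.999, 0.032, -0.0], [0.032, -0.999, -0.0], [-0.0, 0.0, -1.0]]
force: [0.2, -0.0, 0.0]
finger_gap: -0.0
gripper_force: 0.0
```

arm_command --targets '[0, 0, -0.1, 0, 1, 0, 0, 0, 0, 1, 0, 0, 0, 0, 1]'

```text
time_s: 28.8
position: [0.4666, -0.3561, 0.0638]
tcp_rot: [[0.999, 0.032, 0.0], [0.032, -0.999, -0.0], [0.0, 0.0, -1.0]]
force: [-1.0, 0.5, 1.9]
finger_gap: -0.0003
gripper_force: 1.3
```

Contact is at about 64 mm. Continue in 1 mm steps.

arm_command --targets '[0, 0, -0.1, 0, 1, 0, 0, 0, 0, 1, 0, 0, 0, 0, 1]'

```text
time_s: 29.1
position: [0.4667, -0.3561, 0.063]
tcp_rot: [[0.999, 0.032, 0.0], [0.032, -0.999, -0.0], [0.0, 0.0, -1.0]]
force: [-1.7, 1.2, 4.8]
finger_gap: -0.0001
gripper_force: 2.7
```

arm_command --targets '[0, 0, -0.1, 0, 1, 0, 0, 0, 0, 1, 0, 0, 0, 0, 1]'

```text
time_s: 29.4
position: [0.4667, -0.3561, 0.0623]
tcp_rot: [[0.999, 0.032, 0.0], [0.032, -0.999, -0.0], [0.0, 0.0, -1.0]]
force: [-2.2, 1.4, 5.9]
finger_gap: 0.0002
gripper_force: 3.4
```

arm_command --targets '[0, 0, -0.05, 0, 1, 0, 0, 0, 0, 1, 0, 0, 0, 0, 1]'

```text
time_s: 29.7
position: [0.4666, -0.3562, 0.0618]
tcp_rot: [[0.999, 0.032, 0.0], [0.032, -0.999, -0.0], [0.0, 0.0, -1.0]]
force: [-4.1, 1.4, 6.8]
finger_gap: 0.0001
gripper_force: 3.6
```

arm_command --targets '[0, 0, -0.05, 0, 1, 0, 0, 0, 0, 1, 0, 0, 0, 0, 1]'

```text
time_s: 30.0
position: [0.4666, -0.3562, 0.0614]
tcp_rot: [[0.999, 0.032, 0.0], [0.032, -0.999, -0.0], [0.0, 0.0, -1.0]]
force: [-2.1, 1.7, 6.8]
finger_gap: 0.0
gripper_force: 3.7
```

arm_command --targets '[0, 0, -0.05, 0, 1, 0, 0, 0, 0, 1, 0, 0, 0, 0, 1]'

```text
time_s: 30.3
position: [0.4667, -0.3562, 0.0608]
tcp_rot: [[0.999, 0.032, 0.0], [0.032, -0.999, -0.0], [0.0, 0.0, -1.0]]
force: [-2.1, 2.0, 7.2]
finger_gap: 0.0003
gripper_force: 3.6
```

arm_command --targets '[0, 0, -0.05, 0, 1, 0, 0, 0, 0, 1, 0, 0, 0, 0, 1]'

```text
time_s: 30.6
position: [0.4666, -0.3562, 0.0602]
tcp_rot: [[0.999, 0.032, 0.0], [0.032, -0.999, -0.0], [0.0, 0.0, -1.0]]
force: [-1.0, 1.2, 5.9]
finger_gap: -0.0
gripper_force: 3.3
```

arm_command --targets '[0, 0, -0.1, 0, 1, 0, 0, 0, 0, 1, 0, 0, 0, 0, 1]'

```text
time_s: 30.9
position: [0.4666, -0.3561, 0.0588]
tcp_rot: [[0.999, 0.032, 0.0], [0.032, -0.999, -0.0], [0.0, 0.0, -1.0]]
force: [-1.1, 0.9, 4.1]
finger_gap: -0.0
gripper_force: 2.2
```

arm_command --targets '[0, 0, -0.1, 0, 1, 0, 0, 0, 0, 1, 0, 0, 0, 0, 1]'

```text
time_s: 31.2
position: [0.4666, -0.3561, 0.0574]
tcp_rot: [[0.999, 0.032, 0.0], [0.032, -0.999, -0.0], [0.0, 0.0, -1.0]]
force: [-1.1, 0.1, 3.1]
finger_gap: 0.0003
gripper_force: 1.6
```

It clicked: force fell from about 7.2 N to 3.1 N at about 6.5 mm travel. Let it rise, retreat clear, and check.

arm_command --targets '[0, 0, 0.3, 0, 1, 0, 0, 0.5, 0, 1, 0, 0, 2, 0, 1, 0, 0, 5, 0, 1, 0, 0, 5, 0, 1, 0, 0, 0, 0, 1]'

```text
time_s: 31.8
position: [0.4702, -0.3583, 0.1933]
tcp_rot: [[0.999, 0.032, 0.01], [0.032, -0.999, -0.008], [0.01, 0.008, -1.0]]
force: [-0.1, 0.3, 0.8]
finger_gap: -0.0
gripper_force: 0.0
```

arm_command --targets '[1, 4, 1, 0, 1, 1, 4, 0, 0, 1, 1, 4, 0, 0, 1, 1, 4, 0, 0, 1, 1, 3, 0, 0, 1, 0, 0, 0, 0, 1, 0, 0, 0, 0, 1]'

```text
time_s: 32.5
position: [0.5164, -0.1655, 0.1951]
tcp_rot: [[0.999, 0.034, -0.001], [0.034, -0.999, -0.0], [-0.001, 0.0, -1.0]]
force: [-0.0, -0.4, 0.1]
finger_gap: 0.0003
gripper_force: 0.0
```

```bash
python3 - <<'E'
from h import *
s=readout.observe(); print(s["position"],s["force"])
f=grab("top"); W=world(f); save(f,"end")
B=box(W,.5,.6,-.5,-.25)&(W[...,2]>.075); print("grip",rect(W,B,.07,.1))
Bc=box(W,.36,.66,-.5,-.22); print("key",rect(W,Bc,.058,.069))
f=grab("side");W=world(f); print("board",rect(W,box(W,.55,.8,-.2,.2),.022,.042))
E
```

```text
[ 0.51639034 -0.16547124  0.19509194] [-0.03793309 -0.40452102  0.10852745]
grip [(array([ 551.6, -349.2]), 0.8, array([27.4, 20.3]), 86.0, 72)]
key [(array([ 467.6, -356. ]), -47.1, array([47.2, 44.4]), 64.2, 208)]
board [(array([672.5,  -0.9]), 86.2, array([187.1,  62.9]), 30.1, 613)]
```

View pics/end.png

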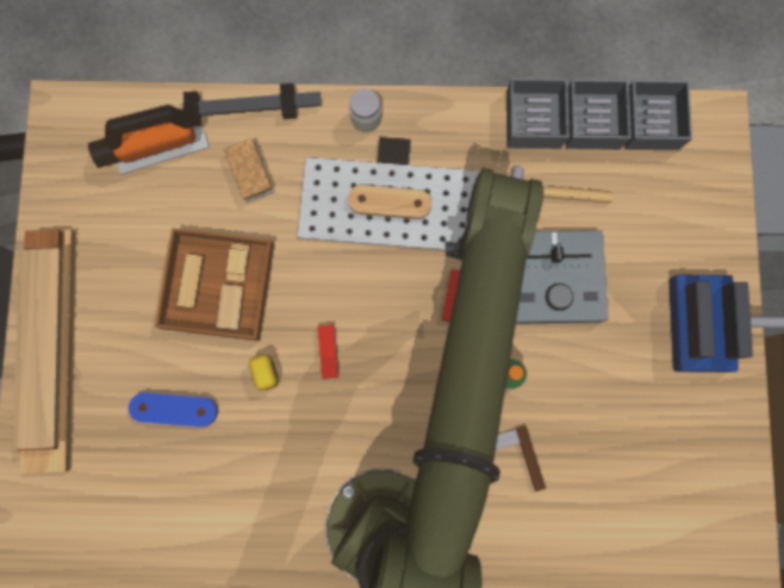

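The board is centred on the panel at (390,202). The three offcuts are in the crate, the grip is at the pointer (557,253) and the key is up. Handing in.

```bash
python3 -c "
from rig import close_job; print(close_job())"
```

```text
the job is handed in; nothing more can be done
None
```

The job is done and handed in, though no verdict came back: the three offcuts present (off3 was absent) are in the crate, the board lies flat and lengthwise on the middle of the panel, the slider grip is level with the pointer, and the dome key was clicked at about 6.5 mm and let up again.

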